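# Open a stiff-capped sample bottle in the hold-down bay

## Task

Take the amber sample bottle with the white cap out of the grey tray, carrying it by its body and never by its cap, put it on the metal station plate and slide its white foot fully home under the lips of the blue hold-down bay with its cap still shut. Let go, take the cap instead and pull it straight up to its stop while the bay holds the bottle down; then slide the open bottle back out along the plate, without lifting or tipping it, and leave it standing with its foot inside the green disc, cap still up. Leave the red-capped jar, the glass beaker and the yellow tube rack where they are.

Things in the scene. Friction and masses are not known exactly. Their poses are not given: they have to be found in the camera images.
- bottle: Loose upright sample bottle, 0.3 kg. Origin: centre of its underside, z up. White round foot 72 mm diameter, 8 mm thick; amber body with paper label, 44 mm diameter, straight from 8 to 70 mm high; shoulder to 76 mm; white cap above (shut: 77-97 mm high, open: 87-107 mm). Grip the body with the tool centre about 62 mm above the underside so that the palm clears the cap.
- cap_shell: White ribbed push-pull cap of the bottle, 36 mm diameter, 20 mm tall; stays on the bottle, slides along its axis. Origin: centre of the cap's underside; z up. An orange neck shows under it once it is up.
- cap (a joint): Travel of the cap in m: 0 shut, 0.010 fully up at its stop. A stiff click fit: about 9 N moves it, more than the bottle weighs, and it stays where left.
- station: Fixed metal plate 130 (x) x 320 (y) x 8 mm; origin: centre of its underside, z up. On its +y end a blue hold-down bay, open to -y: channel 78 mm wide, y from +65 mm to the back wall at +142 mm; lips 11 to 17 mm above the plate leave a 54 mm slot for the bottle's body. Flared guides widen the mouth to 115 mm at y = +37 mm. The foot slides in along +y and can rise only 3 mm.
- bay (a point): On the plate's top, where the bottle's axis stands when its foot is home against the back wall (1 mm from touching it): station x 0, y +105 mm, height 8 mm. Axes as the station.
- mark: Flat printed green disc, 92 mm diameter, on the plate's top (height 8 mm) towards the plate's -y end; origin at its centre.
- tray: Fixed grey open tray, 240 (x) x 140 (y) x 30 mm, walls and floor 4-5 mm thick; origin at the centre of its underside. The bottle and the jar stand in it.
- jar: Bystander: small jar with a red cap, 50 mm diameter, 65 mm tall, standing in the tray; origin at its underside.
- beaker: Bystander: empty glass beaker, 72 mm diameter, 85 mm tall, on the bench; origin at its underside.
- rack: Bystander: yellow rack of white-capped tubes, 100 (x) x 140 (y) x 96 mm, on the bench; origin at its underside.

How it is judged:
By the outcome, as a careful person would: the job done as asked, in the order asked, and still so for the second after the job is handed in, with the robot touching nothing.
It also fails if it takes over 59 s, if anything falls off the work surface, if the arm or the gripper's body presses on something with over 40 N, if the wrist force passes 120 N, or if a joint passes its speed limit or range.

## Robot

A 6-joint arm with a two-finger parallel gripper is mounted at the origin on the work surface. World frame = base frame: x ahead of the robot, y to its left, z up, the work surface at z = 0. Lengths are in m, angles in rad, forces in N, time in s.
With the tool pointing down it reaches from about 0.35 to 0.975 m from the base axis. Payload 17.4 kg.
Tool frame: the origin (TCP) lies between the finger pads, 19 mm behind the fingertips; this is the grasp point; z points along the fingers, y is the line along which they close (so a half turn about z gives the same grasp; the last joint's range is limited). The gripper opens to 85 mm and grips with 20 to 120 N. Pads are 22 mm wide; open, the fingers measure 114 mm over their backs; the gripper's body (76 mm by 85 mm) begins 54 mm behind the grasp point. The pads swing forward as they close: fully open they stand 13 mm farther back than shut.
Start: joints at [-1.355, 0.116, 1.442, -0, 1.584, -0.038], TCP at [0.169, -0.653, 0.25] pointing down, gripper open.
Joint ranges: [-2.83, 2.83], [-0.83, 2.19], [0.07, 2.5], [-1.14, 4.28], [0.01, 3], [-2.97, 2.97]. Speed limits (rad/s): [1.89, 1.89, 2.22, 3.14, 3.14, 3.14].

## Interface

Orientations are given as a unit quaternion [x, y, z, w].
In Python, from workcell import telemetry, cams, env gives the robot as it stands. The module is installed in compiled form; this text tells all that it offers.
- The arm moves only by the tool play_rows, never from a script. Its argument "increments" is a list that holds one entry, the list of rows, each a list of 7 numbers: the shift along the tool's x, y, z in mm, then the turn, a rotation vector about the tool's x, y, z in degrees, then the opening, from -1 (shut) to 1 (fully open). In form: [[[tx, ty, tz, wx, wy, wz, claw], ...]]. A call has 1 to 12 rows; each row is the pose to reach, as a shift and turn from the pose commanded when the call began, along the tool's axes at that moment; what a row does not reach only later rows make up. A row lasts 1/8 s, in which the tool goes at most 62.5 mm and 10.7 degrees, less where a joint would pass 70% of its speed; a pose out of reach is approached as far as the arm can. A call with a gripper value outside its range is refused whole. The fingers move at their own pace and stop on an object; "squeeze" is the grip in N (left out, the last holds). Time passes only in rows, so rows that repeat a pose let the fingers close. It gives the time, the measured TCP pose, the force, the opening and the grip force at its end, in the units of the state.
- telemetry.read_state(): the state, without advancing time (a new reading comes with each control period).
- cams.camera(name): name is "scene" or "side" or "wrist"; returns the picture (384x512x3 uint8, red, green, blue); there is no depth.
- cams.camera_model(name): a dict with "K" (3x3 intrinsics, pixels), "R" (3x3) and "t" (3): a world point X has camera coordinates R X + t; the wrist camera has in their place "T_tool_cam" (4x4, takes a point from camera to tool coordinates, whose origin is the TCP and whose axes are the flange's). Camera axes: x right, y down, z forward; pixel columns grow to the right and rows downward; lengths in m; the calibration is good to about 2 mm. A picture is of the moment at which its call begins: read the wrist's pose just before it. camera_model takes no time and is no camera call.
- env.close_job(): hands the job in; it is judged then, once.
The state is a dict: "t": time; "joints": joint angles; "joint_vel": joint speeds; "joint_efforts": joint torques, N m; "tool_pos": TCP position; "orientation": TCP orientation; "wrist_force": force on the tool from outside, world axes, zero at the start; "wrist_torque": the same for the moment, N m; "gripper_width": finger opening in m; "gripper_force": force on a finger pad.
Only numpy, scipy, OpenCV 4.12 (cv2) and the standard library are available. Lean on these libraries where they do the work, as an engineer would, in place of code of your own. Each camera call takes 0.05 s, during which the arm holds its last target. There are 200 camera calls.

## Working session

There is one attempt and no reset: what is moved stays moved. The work goes in short steps, Python scripts to look and compute and a tool call to move; the robot and the scene stay as the last step left them, time stands still between calls to the robot, and variables do not carry over. Pictures are saved under pics/ and viewed, at most 10 in all, crops included, and the job is handed in when it is done.

Besides the shell and the picture viewer there is one more tool, called by a JSON object that holds its "op" and its "data", one argument or row to a line. play_rows: Moves the arm, as the interface text tells. Its arguments: {"type":"object","properties":{"increments":{"type":"array","items":{"type":"array","items":{"type":"array","items":{"type":"number"}}}},"squeeze":{"type":"number"}},"required":["increments"]}

```bash
mkdir -p pics
python3 - <<'E'
from workcell import telemetry, cams
import cv2,numpy as np
s=telemetry.read_state(); print({k:np.round(v,4).tolist() for k,v in s.items()})
ims=[]
for n in ("scene","side"):
    im=cams.camera(n); cv2.imwrite(f"pics/{n}0.png",im[:,:,::-1]); 
    m=cams.camera_model(n); print(n,{k:np.round(v,4).tolist() for k,v in m.items()})
E
```

```text
{'t': 0.0, 'joints': [-1.3548, 0.1165, 1.4422, -0.0, 1.5839, -0.0378], 'joint_vel': [-0.0005, -0.0001, 0.0013, -0.0007, -0.0001, -0.0011], 'joint_efforts': [-0.0003, -73.1989, -63.2484, -0.0002, 0.0063, -0.0], 'tool_pos': [0.1694, -0.6532, 0.2493], 'orientation': [0.992, 0.1266, -0.0001, -0.0006], 'wrist_force': [1.0284, 0.8852, -0.255], 'wrist_torque': [-0.0526, -0.0336, 0.0402], 'gripper_force': 0.0, 'gripper_width': 0.0853}
scene {'K': [[382.707, 0.0, 251.8272], [0.0, 382.707, 195.4718], [0.0, 0.0, 1.0]], 'R': [[0.4181, 0.9084, 0.0055], [0.5498, -0.2482, -0.7976], [-0.7231, 0.3365, -0.6032]], 't': [-0.2559, -0.2721, 1.3891]}
side {'K': [[445.6301, 0.0, 250.5909], [0.0, 445.6301, 190.7578], [0.0, 0.0, 1.0]], 'R': [[-0.957, -0.2895, 0.0177], [-0.219, 0.6813, -0.6985], [0.1901, -0.6723, -0.7154]], 't': [0.589, 0.1834, 1.0473]}
```

View pics/scene0.png

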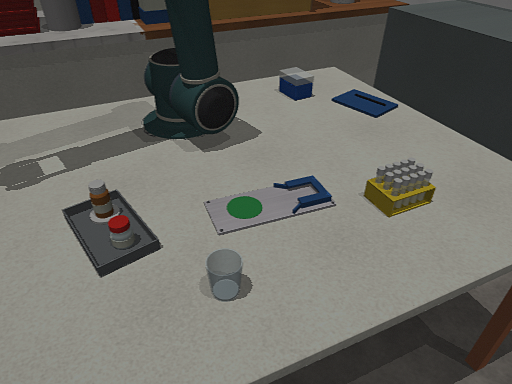

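View pics/side0.png

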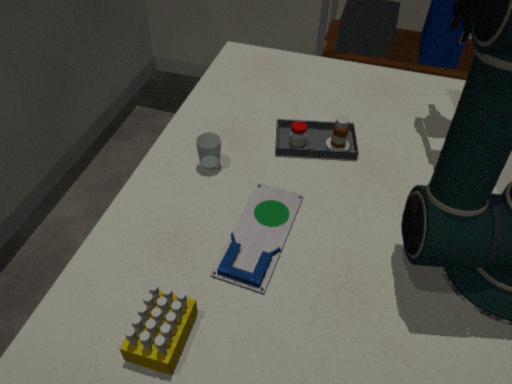

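The scene view shows the bottle at (100,200), the jar at (120,232), the green disc at (244,207) and the bay opening left at (310,192). The side view shows the bottle at (340,135), the jar at (299,134), the disc at (271,213) and the bay at (250,262).

```bash
cat > h.py <<'E'
import numpy as np, cv2
from workcell import cams, telemetry
from scipy.spatial.transform import Rotation as Ro
def ray(n,uv,st=None):
    m=cams.camera_model(n); d=np.linalg.inv(m["K"])@np.r_[uv,1.]
    if n=="wrist":
        T=np.eye(4);T[:3,:3]=Ro.from_quat(st["orientation"]).as_matrix();T[:3,3]=st["tool_pos"]
        T=T@np.array(m["T_tool_cam"]); return T[:3,3],T[:3,:3]@d
    R=np.array(m["R"]); return -R.T@m["t"],R.T@d
def onz(n,uv,z,st=None):
    o,d=ray(n,uv,st); return o+d*(z-o[2])/d[2]
def blobs(im,lo,hi,amin=20,roi=None):
    m=cv2.inRange(cv2.cvtColor(im,cv2.COLOR_RGB2HSV),np.array(lo),np.array(hi))
    if roi: k=np.zeros_like(m);k[roi[1]:roi[3],roi[0]:roi[2]]=1;m=m*k
    n,l,s,c=cv2.connectedComponentsWithStats(m)
    return [(c[i],s[i],(l==i).astype(np.uint8)) for i in range(1,n) if s[i][4]>=amin]
E
python3 - <<'E'
from h import *
np.set_printoptions(precision=4,suppress=True)
for n in ("scene","side"):
    im=cv2.imread(f"pics/{n}0.png")[:,:,::-1].copy()
    for nm,lo,hi,z in (("green",(50,100,40),(75,255,255),.008),("amber",(5,120,40),(18,255,200),.04),("red",(0,180,80),(4,255,255),.065),("blue",(100,120,50),(125,255,255),.025)):
        for c,s,m in blobs(im,lo,hi,40):
            if s[0]<20 or s[1]<100: continue
            print(n,nm,c,s,onz(n,c,z))
            if nm=="blue" or nm=="green":
                ct=max(cv2.findContours(m,0,2)[0],key=len); print(cv2.minAreaRect(np.array([onz(n,p[0].astype(float),z)[:2]*1000 for p in ct],np.float32)))
S={"scene":[(205,207),(222,230),(335,205)],"side":[(261,185),(303,192),(265,289),(215,276)]}
for n in S:
    for p in S[n]: print(n,p,onz(n,p,.008))
a=cv2.imread("pics/scene0.png")[165:265,50:200]; b=cv2.imread("pics/side0.png")[100:180,260:380]
c=cv2.imread("pics/scene0.png")[165:245,195:345]
f=lambda x:cv2.resize(x,(400,300),interpolation=2)
d=cv2.imread("pics/side0.png")[175:295,205:315]
cv2.imwrite("pics/crop.png",np.vstack([np.hstack([f(a),f(b)]),np.hstack([f(c),f(d)])]))
E
```

```text
scene green [244.1115 207.1018] [227 196  35  23 619] [0.5613 0.0015 0.008 ]
((559.3514404296875, 2.1340179443359375), (87.85645294189453, 89.38047790527344), 86.71469116210938)
scene amber [100.0406 198.1218] [ 90 189  20  17 197] [ 0.4173 -0.3269  0.04  ]
scene amber [104.1714 214.4571] [ 96 210  16   8  70] [ 0.4871 -0.3263  0.04  ]
scene amber [491.9616 334.6766] [ 465  287   47   84 1509] [1.0904 0.2316 0.04  ]
scene red [118.0861 221.5646] [108 215  21  14 209] [ 0.5582 -0.3008  0.065 ]
scene blue [307.7992 189.5905] [274 176  58  35 503] [0.5825 0.1764 0.025 ]
((583.3170776367188, 161.03042602539062), (118.99198913574219, 123.14165496826172), 86.93992614746094)
side green [271.2376 212.9661] [254 200  35  27 707] [0.5594 0.0026 0.008 ]
((559.0682373046875, 2.0869903564453125), (87.98370361328125, 86.82231140136719), 70.29714965820312)
side amber [339.9579 130.2842] [333 124  16  13  95] [ 0.4422 -0.353   0.04  ]
side red [298.729  125.5701] [292 121  15  10 107] [ 0.5606 -0.3041  0.065 ]
side blue [244.2211 264.3661] [218 234  62  50 855] [0.5746 0.1867 0.025 ]
((572.263427734375, 169.28228759765625), (109.18038177490234, 119.54298400878906), 86.9220962524414)
scene (205, 207) [ 0.5197 -0.0894  0.008 ]
scene (222, 230) [ 0.619  -0.0813  0.008 ]
scene (335, 205) [0.65   0.2188 0.008 ]
side (261, 185) [ 0.6123 -0.0873  0.008 ]
side (303, 192) [ 0.4972 -0.0963  0.008 ]
side (265, 289) [0.5144 0.2242 0.008 ]
side (215, 276) [0.6317 0.2256 0.008 ]
```

View pics/crop.png

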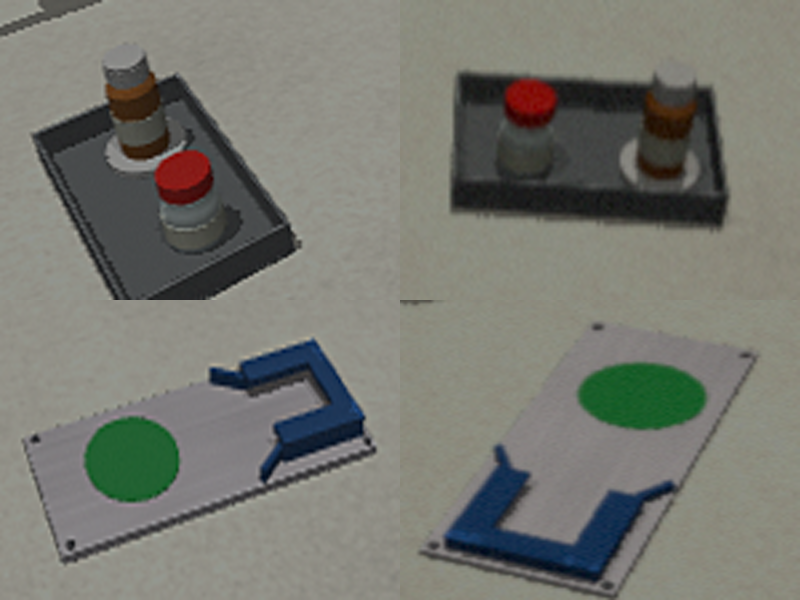

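Run:
```python
from h import *
np.set_printoptions(precision=4,suppress=True)
print(onz("scene",(97,182.5),.102),onz("side",(342.5,118.7),.102),onz("scene",(105,214),.012),onz("side",(337.5,143.7),.012))
print("jar",onz("scene",(118,219),.07),onz("side",(298.5,123.5),.07))
m=cams.camera_model("wrist");print(np.array(m["K"]),np.array(m["T_tool_cam"]))
```

```text
[ 0.4416 -0.3229  0.102 ] [ 0.4407 -0.3262  0.102 ] [ 0.4489 -0.3253  0.012 ] [ 0.4404 -0.323   0.012 ]
jar [ 0.5556 -0.2995  0.07  ] [ 0.5624 -0.307   0.07  ]
[[283.0206   0.     258.6303]
 [  0.     283.0206 192.1279]
 [  0.       0.       1.    ]] [[-0.0003 -0.9651 -0.262   0.0663]
 [ 1.     -0.0007  0.0016  0.0004]
 [-0.0017 -0.262   0.9651 -0.1241]
 [ 0.      0.      0.      1.    ]]
```

{"op": "play_rows", "data": {
  "increments": [
    [[50,-36,0,0,0,4,1],[100,-72,0,0,0,8,1],[150,-108,0,0,0,12,1],[200,-145,0,0,0,16,1],[250,-181,0,0,0,17.6,1],[300,-217,0,0,0,17.6,1],[346,-250,0,0,0,17.6,1],[346,-250,0,0,0,17.6,1],[346,-250,0,0,0,17.6,1],[346,-250,0,0,0,17.6,1]]
  ]
}}

```text
t: 1.35
tool_pos: [0.4409, -0.3254, 0.2498]
orientation: [1.0, -0.027, -0.0, -0.0]
wrist_force: [-0.7, -0.9, 0.5]
gripper_width: 0.0853
gripper_force: 0.0
```

Run:
```python
from h import *
np.set_printoptions(precision=4,suppress=True)
st=telemetry.read_state(); im=cams.camera("wrist"); cv2.imwrite("pics/w1.png",im[:,:,::-1])
print(st["tool_pos"],st["orientation"],st["t"],st["wrist_force"])
```

```text
[ 0.4409 -0.3254  0.2498] [ 0.9996 -0.0274 -0.0002 -0.    ] 1.35 [-0.7146 -0.8575  0.4929]
```

View pics/w1.png

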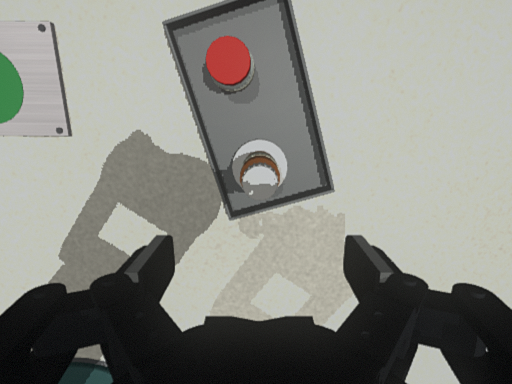

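The wrist view shows the bottle's foot centred at about (260,168), its cap at about (261,180) and the jar's red cap at (228,60).

Run:
```python
from h import *
np.set_printoptions(precision=4,suppress=True)
st=telemetry.read_state()
im=cv2.imread("pics/w1.png")[:,:,::-1].copy()
for c,s,m in blobs(im,(0,0,170),(180,60,255),30,(225,130,300,205)): print(c,s)
for c,s,m in blobs(im,(5,110,30),(20,255,255),10,(225,130,300,205)): print("amb",c,s)
print(onz("wrist",(259.7,168),.012,st),onz("wrist",(261,180),.102,st))
```

```text
[266.1917 153.6464] [233 140  54  45 673]
[259.8622 175.9896] [243 166  34  20 479]
amb [259.0333 164.3458] [240 157  40  25 240]
[ 0.4415 -0.3278  0.012 ] [ 0.4458 -0.3289  0.102 ]
```

{"op": "play_rows", "data": {
  "increments": [
    [[1,2.5,50,0,0,0,1],[1,2.5,100,0,0,0,1],[1,2.5,145,0,0,0,1],[1,2.5,170,0,0,0,1],[1,2.5,183,0,0,0,1],[1,2.5,183,0,0,0,1],[1,2.5,183,0,0,0,-1],[1,2.5,183,0,0,0,-1],[1,2.5,183,0,0,0,-1],[1,2.5,183,0,0,0,-1],[1,2.5,183,0,0,0,-1],[1,2.5,183,0,0,0,-1]]
  ],
  "squeeze": 40
}}

```text
t: 2.9
tool_pos: [0.4428, -0.3273, 0.0681]
orientation: [1.0, -0.027, 0.001, 0.0]
wrist_force: [-1.6, 1.7, 6.2]
gripper_width: 0.0425
gripper_force: 40.5
```

{"op": "play_rows", "data": {
  "increments": [
    [[0,0,-10,0,0,0,-1],[0,0,-35,0,0,0,-1],[0,0,-75,0,0,0,-1],[0,0,-110,0,0,0,-1],[0,0,-130,0,0,0,-1],[12,-45,-130,0,0,0,-1],[25,-95,-130,0,0,0,-1],[38,-145,-130,0,0,0,-1],[52,-195,-130,0,0,0,-1],[66,-245,-130,0,0,0,-1],[80,-295,-130,0,0,0,-1],[92,-340,-130,0,0,0,-1]]
  ]
}}

```text
t: 4.4
tool_pos: [0.5526, 0.0094, 0.1966]
orientation: [1.0, -0.026, -0.0, -0.0]
wrist_force: [0.1, -0.2, -3.4]
gripper_width: 0.0421
gripper_force: 42.1
```

{"op": "play_rows", "data": {
  "increments": [
    [[8,-30,0,0,0,0,-1],[8,-30,0,0,0,0,-1],[8,-30,0,0,0,0,-1],[8,-30,0,0,0,0,-1]]
  ]
}}

```text
t: 4.9
tool_pos: [0.5619, 0.0363, 0.1969]
orientation: [1.0, -0.027, -0.0, 0.0]
wrist_force: [-1.0, -0.9, -3.1]
gripper_width: 0.0426
gripper_force: 42.3
```

Run:
```python
from h import *
np.set_printoptions(precision=4,suppress=True)
st=telemetry.read_state(); im=cams.camera("wrist"); cv2.imwrite("pics/w2.png",im[:,:,::-1])
print(st["tool_pos"],st["orientation"],st["t"],st["wrist_force"])
for c,s,m in blobs(im,(100,120,40),(125,255,255),100): print("blue",c,s)
for c,s,m in blobs(im,(50,100,30),(75,255,255),100): print("green",c,s,onz("wrist",c,.008,st))
```

```text
[0.5619 0.0363 0.1969] [ 0.9996 -0.0272 -0.0001  0.0001] 4.9 [-1.0363 -0.9407 -3.1016]
blue [177.1731 122.7885] [165 112  27  22 156]
blue [117.1926 137.0171] [  78  123   86   38 2160]
blue [141.2131 206.3385] [ 107  197   63   20 1037]
blue [182.9314 216.4412] [171 207  26  19 102]
green [298.3347 162.6495] [ 253  135   77   72 2856] [ 0.575  -0.0096  0.008 ]
```

View pics/w2.png

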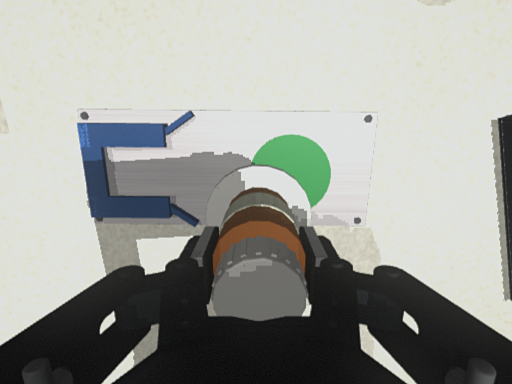

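The wrist view shows the bay mouth facing the bottle, with the slot's inner edges at rows 147 and 197, columns 105-165. The plate's screws are at (84,116), (368,119), (357,220) and (96,217). The bottle hangs straight in the gripper.

Run:
```python
from h import *
np.set_printoptions(precision=4,suppress=True)
st=telemetry.read_state()
im=cv2.imread("pics/w2.png")[:,:,::-1].copy()
m=cv2.inRange(cv2.cvtColor(im,cv2.COLOR_RGB2HSV),np.array((100,110,40)),np.array((125,255,255)))
for c in (115,130,150,162):
    r=np.where(m[:230,c])[0]; e=np.split(r,np.where(np.diff(r)>3)[0]+1); e=[(a[0],a[-1]) for a in e]; print(c,e)
    for a,b in e: print("   ",onz("wrist",(c,a-.5),.025,st)[:2],onz("wrist",(c,b+.5),.025,st)[:2], onz("wrist",(c,a-.5),.019,st)[:2])
for r in (160,175,190):
    q=np.where(m[r,:200])[0]; print(r,q[0],q[-1],onz("wrist",(q[0]-.5,r),.025,st)[:2],onz("wrist",(q[-1]+.5,r),.025,st)[:2])
for p in ((84,116),(368,119),(357,220),(96,217)): print(p,onz("wrist",p,.008,st)[:2])
g=im.copy();mm=cv2.inRange(cv2.cvtColor(im,cv2.COLOR_RGB2HSV),np.array((50,100,30)),np.array((75,255,255)))
ct=max(cv2.findContours(mm,0,1)[0],key=len)[:,0]; P=np.array([onz("wrist",p.astype(float),.008,st)[:2] for p in ct if p[1]<165 or p[0]>318])
A=np.c_[2*P,np.ones(len(P))]; s=np.linalg.lstsq(A,(P**2).sum(1),rcond=None)[0]; print("mark",s[:2],np.sqrt(s[2]+s[:2]@s[:2]))
print("cap",onz("wrist",(259.5,290),.232,st))
```

```text
115 [(np.int64(124), np.int64(145)), (np.int64(197), np.int64(216))]
    [0.6283 0.178 ] [0.6063 0.1822] [0.6283 0.181 ]
    [0.5518 0.1925] [0.5289 0.1968] [0.5502 0.1957]
130 [(np.int64(124), np.int64(146)), (np.int64(197), np.int64(216))]
    [0.6274 0.1628] [0.6044 0.1668] [0.6274 0.1655]
    [0.5509 0.1762] [0.528  0.1802] [0.5493 0.1791]
150 [(np.int64(124), np.int64(146)), (np.int64(197), np.int64(216))]
    [0.6263 0.1425] [0.6033 0.1461] [0.6263 0.1448]
    [0.5497 0.1545] [0.5268 0.1581] [0.5481 0.157 ]
162 [(np.int64(125), np.int64(146)), (np.int64(197), np.int64(216))]
    [0.6247 0.1305] [0.6026 0.1337] [0.6246 0.1325]
    [0.5489 0.1415] [0.526  0.1448] [0.5473 0.1437]
160 84 101 [0.5931 0.218 ] [0.5921 0.1992]
175 86 103 [0.5771 0.2194] [0.5761 0.2002]
190 88 105 [0.5606 0.2208] [0.5596 0.2013]
(84, 116) [0.6378 0.218 ]
(368, 119) [ 0.6181 -0.085 ]
(357, 220) [ 0.5031 -0.0774]
(96, 217) [0.5238 0.2286]
mark [ 0.5635 -0.0022] 0.042117754163476344
cap [0.5676 0.0352 0.232 ]
```

Run:
```python
from h import *
np.set_printoptions(precision=4,suppress=True)
for n,ps in (("side",[(259,185.6),(300.5,196.4),(214,272.7),(262,289.5)]),("scene",[(207.8,201.8),(221,230),(332.7,202.3)])):
    for p in ps: print(n,onz(n,p,.008)[:2])
    im=cv2.imread(f"pics/{n}0.png")[:,:,::-1].copy()
    m=cv2.inRange(cv2.cvtColor(im,cv2.COLOR_RGB2HSV),np.array((100,110,40)),np.array((125,255,255)))
    # blue extent along world line through lips: sample points at z=.025 along x at several y
    mod=cams.camera_model(n);K,R,t=[np.array(mod[k]) for k in "KRt"]
    for y in (.14,.155,.17,.185):
        xs=np.arange(.48,.68,.0005); X=np.c_[xs,np.full_like(xs,y),np.full_like(xs,.025)]
        q=(K@(R@X.T+t[:,None])); q=q[:2]/q[2]
        v=cv2.remap(m,q[0].astype(np.float32)[None],q[1].astype(np.float32)[None],1)[0]>127
        print(n,y,xs[:-1][np.diff(v.astype(int))!=0])
```

```text
side [ 0.6169 -0.0834]
side [ 0.5001 -0.0782]
side [0.6369 0.2179]
side [0.5204 0.2274]
side 0.14 [0.5205 0.544  0.6005 0.623 ]
side 0.155 [0.5215 0.546  0.6005 0.6235]
side 0.17 [0.524  0.547  0.6025 0.625 ]
side 0.185 [0.5245 0.548  0.603  0.625 ]
scene [ 0.5023 -0.0757]
scene [ 0.618  -0.0835]
scene [0.6381 0.2198]
scene 0.14 [0.525  0.5555 0.6035 0.641 ]
scene 0.155 [0.5255 0.557  0.602  0.642 ]
scene 0.17 [0.527  0.5555 0.603  0.6445]
scene 0.185 [0.5255 0.5555 0.605  0.6445]
```

{"op": "play_rows", "data": {
  "increments": [
    [[5,0,45,0,0,0,-1],[5,0,85,0,0,0,-1],[5,0,110,0,0,0,-1],[5,0,119,0,0,0,-1],[5,0,122,0,0,0,-1],[5,0,122,0,0,0,-1]]
  ]
}}

```text
t: 5.7
tool_pos: [0.5675, 0.0367, 0.076]
orientation: [1.0, -0.027, 0.001, -0.0]
wrist_force: [0.4, -0.5, -2.8]
gripper_width: 0.0427
gripper_force: 42.2
```

{"op": "play_rows", "data": {
  "increments": [
    [[0,0,1,0,0,0,-1],[0,0,1.5,0,0,0,-1],[0,0,2,0,0,0,-1],[0,0,2,0,0,0,-1]]
  ]
}}

```text
t: 6.2
tool_pos: [0.5671, 0.0368, 0.073]
orientation: [1.0, -0.027, -0.0, 0.0]
wrist_force: [-0.2, 0.8, -3.4]
gripper_width: 0.0428
gripper_force: 42.3
```

Run:
```python
from h import *
np.set_printoptions(precision=4,suppress=True)
st=telemetry.read_state(); print(st["tool_pos"],st["wrist_force"],st["t"])
o=[]
for n in ("scene","side"):
    im=cams.camera(n); cv2.imwrite(f"pics/{n}1.png",im[:,:,::-1])
    u,v={"scene":(260,180),"side":(262,215)}[n]
    o.append(cv2.resize(im[v-50:v+50,u-66:u+66,::-1],(396,300),interpolation=2))
o.append(cv2.resize(cams.camera("wrist")[:,:,::-1],(396,300)))
cv2.imwrite("pics/c2.png",np.vstack([np.hstack(o[:2]),np.hstack([o[2],o[2]*0])]))
```

```text
[0.5671 0.0368 0.073 ] [-0.156   0.7668 -3.3818] 6.2
```

View pics/c2.png

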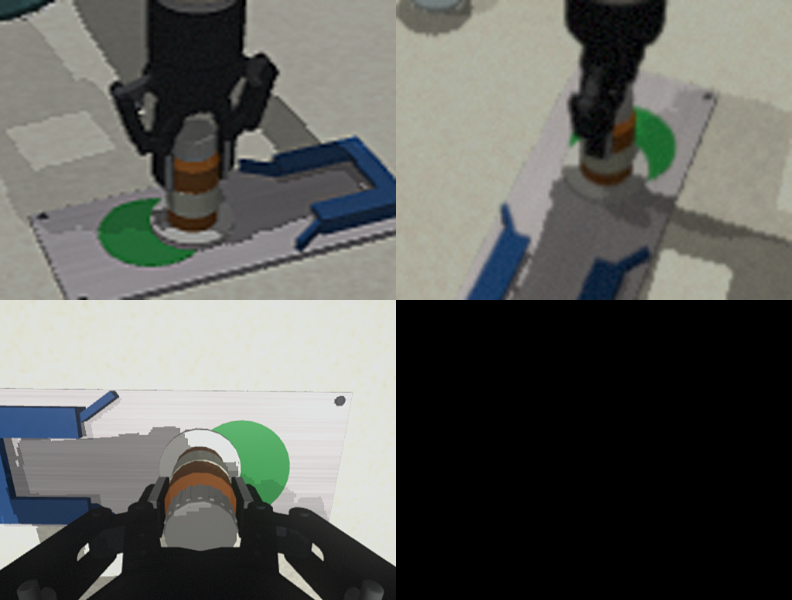

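The three views show the bottle upright just above the plate, partly over the disc, in line with the bay mouth. The foot is centred near (258,201) in the scene view and (264,224) in the side view.

Run:
```python
from h import *
np.set_printoptions(precision=4,suppress=True)
st=telemetry.read_state()
print(onz("scene",(258.3,201.3),.0175),onz("side",(264.3,224.3),.0175))
# wrist: foot top edge & width; nearest point of foot (max x) at top-rim
for p in ((258.6,(428-300)/.7813-.5),(160/.7734,(468-300)/.7813),(240/.7734,(468-300)/.7813)): print(p,onz("wrist",p,.0175,st))
```

```text
[0.5654 0.0396 0.0175] [0.5644 0.0524 0.0175]
(258.6, 163.3295149110457) [0.6039 0.0342 0.0175]
(206.87871735195242, 215.02623832074747) [0.5707 0.0708 0.0175]
(310.3180760279286, 215.02623832074747) [0.567  0.0013 0.0175]
```

{"op": "play_rows", "data": {
  "increments": [
    [[0.5,0,1,0,0,0,-1],[0.5,0,1.5,0,0,0,-1],[0.5,0,1.5,0,0,0,-1]]
  ]
}}

```text
t: 6.72
tool_pos: [0.5678, 0.0368, 0.0722]
orientation: [1.0, -0.027, 0.0, -0.0]
wrist_force: [-3.6, 1.1, 5.4]
gripper_width: 0.0424
gripper_force: 43.2
```

{"op": "play_rows", "data": {
  "increments": [
    [[0.1,-10,-0.3,0,0,0,-1],[0.3,-25,-0.3,0,0,0,-1],[0.4,-40,-0.3,0,0,0,-1],[0.6,-55,-0.3,0,0,0,-1],[0.7,-68,-0.3,0,0,0,-1],[0.8,-78,-0.3,0,0,0,-1],[0.9,-84,-0.3,0,0,0,-1],[0.9,-84,-0.3,0,0,0,-1]]
  ]
}}

```text
t: 7.72
tool_pos: [0.5731, 0.1219, 0.0721]
orientation: [1.0, -0.026, 0.0, -0.0]
wrist_force: [-0.9, -1.1, 5.8]
gripper_width: 0.0426
gripper_force: 43.3
```

{"op": "play_rows", "data": {
  "increments": [
    [[0.1,-8,0,0,0,0,-1],[0.2,-16,0,0,0,0,-1],[0.3,-24,0,0,0,0,-1],[0.3,-32,0,0,0,0,-1],[0.4,-40,0,0,0,0,-1],[0.4,-46,0,0,0,0,-1],[0.4,-46,0,0,0,0,-1]]
  ]
}}

```text
t: 8.6
tool_pos: [0.5759, 0.1678, 0.0721]
orientation: [1.0, -0.026, 0.0, -0.0]
wrist_force: [-1.1, -1.4, 5.1]
gripper_width: 0.0422
gripper_force: 43.3
```

{"op": "play_rows", "data": {
  "increments": [
    [[0,-3,0,0,0,0,-1],[0,-5,0,0,0,0,-1],[0,-6,0,0,0,0,-1],[0,-7,0,0,0,0,-1],[0,-7,0,0,0,0,-1]]
  ]
}}

```text
t: 9.22
tool_pos: [0.5763, 0.1741, 0.0721]
orientation: [1.0, -0.027, 0.0, 0.0]
wrist_force: [0.1, -5.5, 6.4]
gripper_width: 0.0425
gripper_force: 43.3
```

{"op": "play_rows", "data": {
  "increments": [
    [[0,-1,0,0,0,0,-1],[0,-1,0,0,0,0,-1]]
  ]
}}

```text
t: 9.48
tool_pos: [0.5763, 0.1751, 0.0721]
orientation: [1.0, -0.027, 0.0, 0.0]
wrist_force: [0.1, -5.6, 5.7]
gripper_width: 0.0425
gripper_force: 43.3
```

{"op": "play_rows", "data": {
  "increments": [
    [[0,-1,0,0,0,0,-1],[0,-1,0,0,0,0,-1]]
  ]
}}

```text
t: 9.72
tool_pos: [0.5763, 0.1756, 0.0721]
orientation: [1.0, -0.027, 0.0, 0.001]
wrist_force: [-1.3, -10.7, 7.1]
gripper_width: 0.0425
gripper_force: 43.4
```

{"op": "play_rows", "data": {
  "increments": [
    [[0,0.5,0,0,0,0,1],[0,0.5,0,0,0,0,1],[0,0.5,0,0,0,0,1],[0,0.5,0,0,0,0,1],[0,0.5,0,0,0,0,1],[0,0.5,-10,0,0,0,1],[0,0.5,-22,0,0,0,1],[0,0.5,-34,0,0,0,1],[0,0.5,-34,0,0,0,1]]
  ]
}}

```text
t: 10.85
tool_pos: [0.5768, 0.1751, 0.1074]
orientation: [1.0, -0.027, 0.001, -0.0]
wrist_force: [-0.4, -0.8, -1.0]
gripper_width: 0.0853
gripper_force: 0.0
```

Run:
```python
from h import *
np.set_printoptions(precision=4,suppress=True)
st=telemetry.read_state(); print(st["tool_pos"],st["wrist_force"],st["gripper_width"],st["t"])
o=[]
for n in ("scene","side"):
    im=cams.camera(n); cv2.imwrite(f"pics/{n}2.png",im[:,:,::-1])
    u,v={"scene":(300,180),"side":(245,240)}[n]
    o.append(cv2.resize(im[v-50:v+50,u-66:u+66,::-1],(396,300),interpolation=2))
im=cams.camera("wrist"); o.append(cv2.resize(im[:,:,::-1],(396,300)))
o.append(cv2.resize(im[130:330,126:390,::-1],(396,300),interpolation=2))
cv2.imwrite("pics/c3.png",np.vstack([np.hstack(o[:2]),np.hstack(o[2:])]))
```

```text
[0.5768 0.1751 0.1074] [-0.4122 -0.7659 -0.9891] 0.08530219135544564 10.85
```

View pics/c3.png

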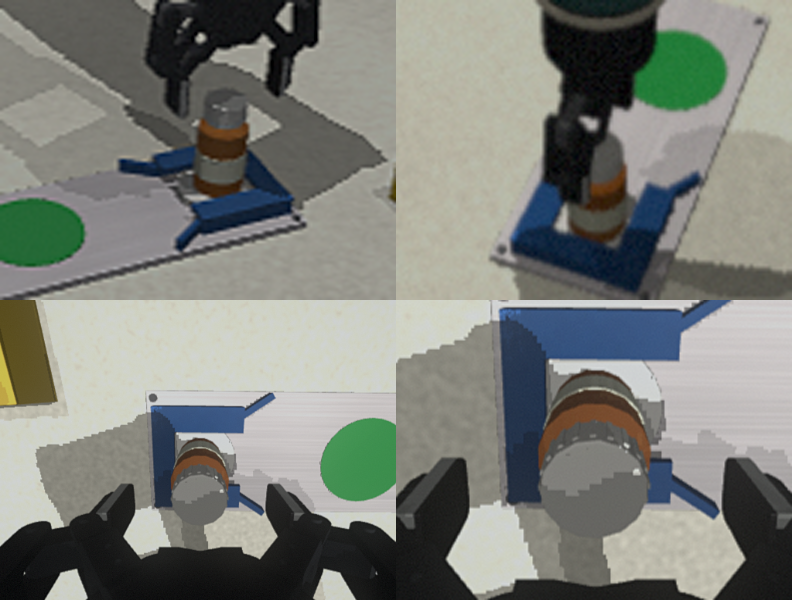

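The views show the bottle's foot under the lips against the back wall, its cap shut, and the open fingers centred around the cap.

{"op": "play_rows", "data": {
  "increments": [
    [[0,0,1,0,0,0,-1],[0,0,1,0,0,0,-1],[0,0,1,0,0,0,-1],[0,0,1,0,0,0,-1],[0,0,1,0,0,0,-1],[0,0,1,0,0,0,-1],[0,0,1,0,0,0,-1]]
  ],
  "squeeze": 70
}}

```text
t: 11.88
tool_pos: [0.5763, 0.1751, 0.1049]
orientation: [1.0, -0.027, 0.0, -0.0]
wrist_force: [-0.6, 1.5, 3.2]
gripper_width: 0.0337
gripper_force: 70.2
```

{"op": "play_rows", "data": {
  "increments": [
    [[0,0,-1,0,0,0,-1],[0,0,-2.5,0,0,0,-1],[0,0,-4,0,0,0,-1],[0,0,-5.5,0,0,0,-1],[0,0,-7,0,0,0,-1],[0,0,-8.5,0,0,0,-1],[0,0,-8.5,0,0,0,-1]]
  ]
}}

```text
t: 12.75
tool_pos: [0.5762, 0.175, 0.1134]
orientation: [1.0, -0.027, -0.0, 0.0]
wrist_force: [-1.4, 0.6, -8.5]
gripper_width: 0.0334
gripper_force: 70.5
```

{"op": "play_rows", "data": {
  "increments": [
    [[0,0,-1.5,0,0,0,-1],[0,0,-3,0,0,0,-1],[0,0,-3,0,0,0,-1]]
  ]
}}

```text
t: 13.12
tool_pos: [0.5763, 0.175, 0.1165]
orientation: [1.0, -0.027, 0.0, 0.0]
wrist_force: [-2.0, -0.2, -7.3]
gripper_width: 0.0337
gripper_force: 70.6
```

{"op": "play_rows", "data": {
  "increments": [
    [[0,0,-1,0,0,0,-1],[0,0,-1.5,0,0,0,-1],[0,0,-1.5,0,0,0,-1]]
  ]
}}

```text
t: 13.5
tool_pos: [0.5763, 0.175, 0.1178]
orientation: [1.0, -0.027, -0.0, 0.0]
wrist_force: [-1.3, 0.0, -8.1]
gripper_width: 0.0336
gripper_force: 70.4
```

{"op": "play_rows", "data": {
  "increments": [
    [[0,0,-0.7,0,0,0,-1],[0,0,-0.7,0,0,0,-1]]
  ]
}}

```text
t: 13.75
tool_pos: [0.5761, 0.1751, 0.118]
orientation: [1.0, -0.027, -0.0, 0.0]
wrist_force: [-0.9, 2.0, -15.8]
gripper_width: 0.0336
gripper_force: 71.3
```

{"op": "play_rows", "data": {
  "increments": [
    [[0,0,-0.7,0,0,0,-1],[0,0,-0.7,0,0,0,-1]]
  ]
}}

```text
t: 14.0
tool_pos: [0.576, 0.1751, 0.1181]
orientation: [1.0, -0.027, -0.001, 0.0]
wrist_force: [2.5, 4.0, -25.5]
gripper_width: 0.0337
gripper_force: 72.2
```

{"op": "play_rows", "data": {
  "increments": [
    [[0,0,1.5,0,0,0,-1],[0,0,2.5,0,0,0,-1],[0,0,3.3,0,0,0,-1],[0,0,3.3,0,0,0,-1]]
  ]
}}

```text
t: 14.5
tool_pos: [0.5767, 0.175, 0.1167]
orientation: [1.0, -0.027, 0.001, -0.0]
wrist_force: [-0.2, -0.4, -3.5]
gripper_width: 0.0333
gripper_force: 74.3
```

{"op": "play_rows", "data": {
  "increments": [
    [[0,0,0.6,0,0,0,-1],[0,0,1.2,0,0,0,-1],[0,0,1.2,0,0,0,-1]]
  ]
}}

```text
t: 14.88
tool_pos: [0.5764, 0.1751, 0.115]
orientation: [1.0, -0.027, 0.0, -0.0]
wrist_force: [0.0, 0.8, 0.2]
gripper_width: 0.0336
gripper_force: 74.5
```

{"op": "play_rows", "data": {
  "increments": [
    [[0,0,0,0,0,0,1],[0,0,0,0,0,0,1],[0,0,0,0,0,0,1],[0,0,0,0,0,0,1],[0,0,0,0,0,0,1],[0,0,12,0,0,0,1],[0,0,26,0,0,0,1],[0,0,36,0,0,0,1],[0,0,42.5,0,0,0,1],[0,0,42.5,0,0,0,1]]
  ],
  "squeeze": 40
}}

```text
t: 16.12
tool_pos: [0.5761, 0.175, 0.0716]
orientation: [1.0, -0.027, -0.0, 0.0]
wrist_force: [0.3, 1.0, 0.5]
gripper_width: 0.0857
gripper_force: 0.0
```

{"op": "play_rows", "data": {
  "increments": [
    [[0,0,0,0,0,0,-1],[0,0,0,0,0,0,-1],[0,0,0,0,0,0,-1],[0,0,0,0,0,0,-1],[0,0,0,0,0,0,-1],[0,0,0,0,0,0,-1]]
  ]
}}

```text
t: 16.88
tool_pos: [0.5765, 0.1752, 0.0728]
orientation: [1.0, -0.027, 0.0, -0.0]
wrist_force: [-1.4, 1.0, 6.3]
gripper_width: 0.0423
gripper_force: 41.3
```

Run:
```python
from h import *
np.set_printoptions(precision=4,suppress=True)
st=telemetry.read_state(); print(st["tool_pos"],st["orientation"],st["wrist_force"],st["gripper_width"],st["t"])
o=[]
for n in ("scene","side"):
    im=cams.camera(n); cv2.imwrite(f"pics/{n}3.png",im[:,:,::-1])
    u,v={"scene":(300,180),"side":(245,240)}[n]
    o.append(cv2.resize(im[v-50:v+50,u-66:u+66,::-1],(396,300),interpolation=2))
    mm=cv2.inRange(cv2.cvtColor(im,cv2.COLOR_RGB2HSV),np.array((50,100,30)),np.array((75,255,255)))
    ct=max(cv2.findContours(mm,0,1)[0],key=len)[:,0].astype(np.float32)
    P=np.array([onz(n,p,.008,st)[:2]*1000 for p in ct],np.float32); print(n,"mark",cv2.minEnclosingCircle(P),cv2.fitEllipse(P))
im=cams.camera("wrist"); o.append(cv2.resize(im[:,:,::-1],(396,300)))
st2=st
mm=cv2.inRange(cv2.cvtColor(im,cv2.COLOR_RGB2HSV),np.array((50,100,30)),np.array((75,255,255)))
ct=max(cv2.findContours(mm,0,1)[0],key=len)[:,0]
P=np.array([onz("wrist",p.astype(float),.008,st)[:2]*1000 for p in ct],np.float32); print("wrist mark",cv2.minEnclosingCircle(P),cv2.fitEllipse(P),ct.min(0),ct.max(0))
o.append(cv2.resize(im[130:330,126:390,::-1],(396,300),interpolation=2))
cv2.imwrite("pics/c4.png",np.vstack([np.hstack(o[:2]),np.hstack(o[2:])]))
```

```text
[0.5765 0.1752 0.0728] [ 0.9996 -0.0266  0.0004 -0.0002] [-1.3599  1.0332  6.263 ] 0.042283988920315464 16.875
scene mark ((559.734619140625, 2.1408066749572754), 45.570091247558594) ((559.8626098632812, 2.07534122467041), (87.31217956542969, 88.1396713256836), 93.85028076171875)
side mark ((560.69091796875, -0.020967483520507812), 46.449684143066406) ((550.858154296875, 0.3296774625778198), (65.5749282836914, 90.4677505493164), 4.594923973083496)
wrist mark ((560.6514282226562, 0.48179322481155396), 45.65392303466797) ((557.8389892578125, 16.451963424682617), (53.293060302734375, 96.66173553466797), 99.56175994873047) [440 159] [511 278]
```

View pics/c4.png

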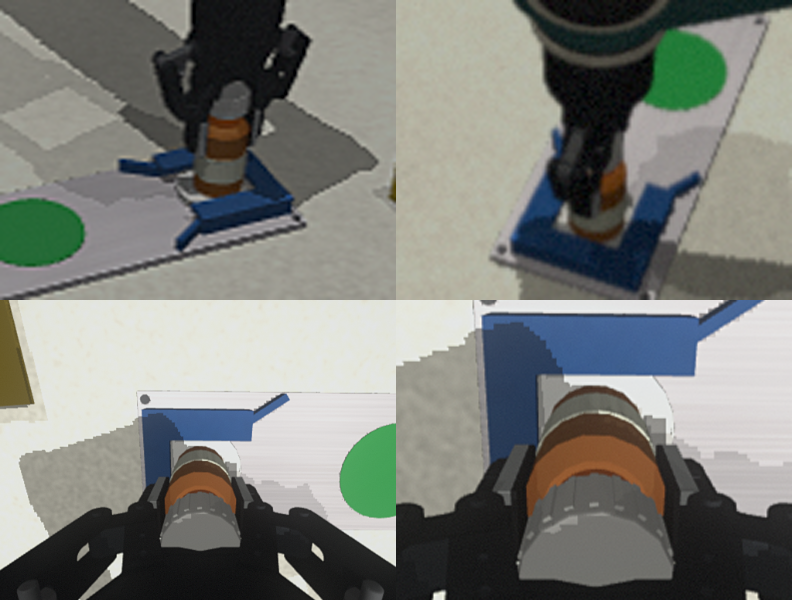

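The cap is up, with the neck showing under it in the wrist view. The fingers hold the body, and the bottle is still home in the bay. Next I slide it out to the disc, centred near (0.560, 0.002).

{"op": "play_rows", "data": {
  "increments": [
    [[-0.1,6,0,0,0,0,-1],[-0.2,16,0,0,0,0,-1],[-0.3,28,0,0,0,0,-1],[-0.5,42,0,0,0,0,-1],[-0.6,56,0,0,0,0,-1],[-0.8,70,0,0,0,0,-1],[-0.9,84,0,0,0,0,-1],[-1,98,0,0,0,0,-1],[-1.1,108,0,0,0,0,-1],[-1.1,108,0,0,0,0,-1]]
  ]
}}

```text
t: 18.27
tool_pos: [0.5697, 0.0665, 0.0727]
orientation: [1.0, -0.027, 0.001, 0.0]
wrist_force: [-0.3, -4.4, 6.8]
gripper_width: 0.0426
gripper_force: 41.5
```

{"op": "play_rows", "data": {
  "increments": [
    [[-1,12,0,0,0,0,-1],[-2,26,0,0,0,0,-1],[-3,40,0,0,0,0,-1],[-4,52,0,0,0,0,-1],[-4.8,62,0,0,0,0,-1],[-5,66,0,0,0,0,-1],[-5,66,0,0,0,0,-1]]
  ]
}}

```text
t: 19.15
tool_pos: [0.5613, 0.0017, 0.0728]
orientation: [1.0, -0.027, 0.001, -0.0]
wrist_force: [0.9, 2.3, 5.7]
gripper_width: 0.0427
gripper_force: 41.8
```

Run:
```python
from h import *
np.set_printoptions(precision=4,suppress=True)
st=telemetry.read_state(); print(st["tool_pos"],st["orientation"],st["wrist_force"],st["gripper_width"],st["t"])
o=[]
for n in ("scene","side"):
    im=cams.camera(n)
    u,v={"scene":(245,190),"side":(270,200)}[n]
    o.append(cv2.resize(im[v-50:v+50,u-66:u+66,::-1],(396,300),interpolation=2))
im=cams.camera("wrist"); o.append(cv2.resize(im[:,:,::-1],(396,300)))
o.append(cv2.resize(im[130:330,126:390,::-1],(396,300),interpolation=2))
cv2.imwrite("pics/c5.png",np.vstack([np.hstack(o[:2]),np.hstack(o[2:])]))
```

```text
[0.5613 0.0017 0.0728] [ 0.9996 -0.0268  0.0006 -0.0001] [0.9303 2.2853 5.7207] 0.042705620057680194 19.15
```

View pics/c5.png

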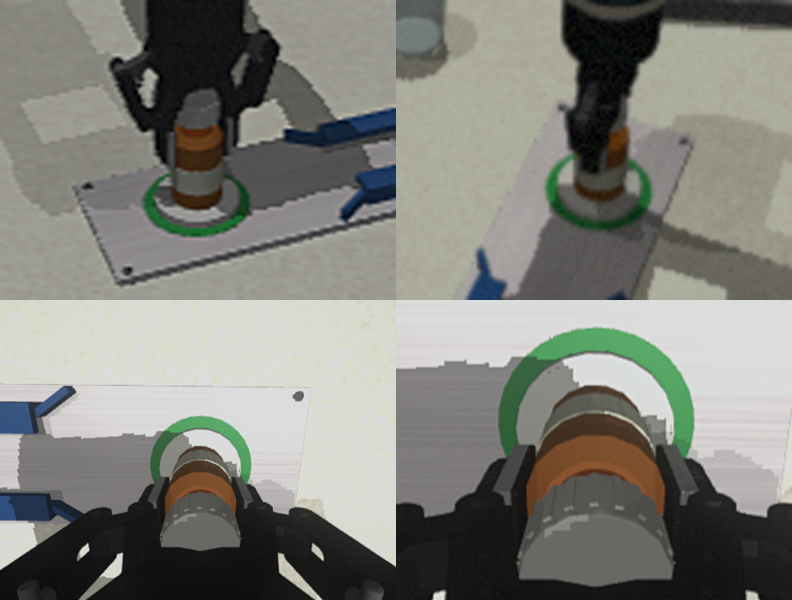

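The foot stands inside the disc with a green ring all round, well centred, and the cap is up. Next I release and retreat straight up.

{"op": "play_rows", "data": {
  "increments": [
    [[0,0,0,0,0,0,1],[0,0,0,0,0,0,1],[0,0,0,0,0,0,1],[0,0,0,0,0,0,1],[0,0,0,0,0,0,1],[0,0,-20,0,0,0,1],[0,0,-50,0,0,0,1],[0,0,-90,0,0,0,1],[0,0,-130,0,0,0,1],[0,0,-160,0,0,0,1],[0,0,-160,0,0,0,1],[0,0,-160,0,0,0,1]]
  ]
}}

```text
t: 20.8
tool_pos: [0.5607, 0.0016, 0.2324]
orientation: [1.0, -0.027, 0.0, 0.0]
wrist_force: [-0.3, 0.8, 0.2]
gripper_width: 0.0852
gripper_force: 0.0
```

Run:
```python
from h import *
o=[]
for n in ("scene","side"):
    im=cams.camera(n)
    u,v={"scene":(245,190),"side":(270,200)}[n]
    o.append(cv2.resize(im[v-50:v+50,u-66:u+66,::-1],(396,300),interpolation=2))
    o.append(cv2.resize(im[:,:,::-1],(396,300)))
cv2.imwrite("pics/c6.png",np.vstack([np.hstack(o[:2]),np.hstack(o[2:])]))
```

```text
(no output)
```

View pics/c6.png

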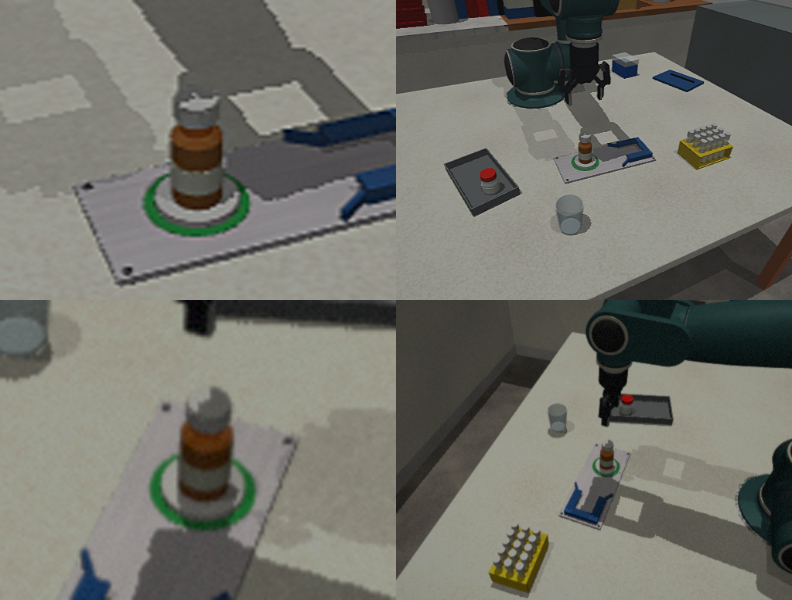

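The bottle stands upright inside the green disc with its cap up, and the jar, beaker and rack look undisturbed.

```bash
python3 -c "
from workcell import env; print(env.close_job())"
```

```text
the job is handed in; nothing more can be done
None
```

I handed the job in at about 21 s: the bottle went home in the bay, its cap was pulled up to its stop there, and it now stands open and upright on the green disc, with the jar, beaker and rack left where they were.

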